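# Feed a brass blank down the chute to the escapement stop

### The job

Pick up the solid brass blank, set it flat in the wide upper end of the feed chute, then push it down the slope until it is snug against the escapement stop and the stop shoe has just begun to give, a few millimetres at most. Do it gently: do not ram the shoe or drive it deep, let only the blank touch it, and leave the other things on the bench alone. Finish with the blank let go and resting against the shoe.

Things in the scene. Friction and masses are not known exactly. Their poses are not given: they have to be found in the camera images.
- blank: Solid brass cylinder, 34 mm diameter, 30 mm tall, about 0.2 kg, standing upright on the bench. Origin: centre of its underside; z along its axis, up. (The brass bushing beside it has the same outer size but is a ring with a 22 mm bore: leave it.)
- track: Aluminium feed chute: straight open channel 290 mm long on a fixed stand, sloping down at 12 degrees. Origin: middle of the channel floor at its upper end; x runs down the slope along the floor, y across, z square to the floor, up (leaning down the slope). Walls 12 mm high above the floor, 4 mm thick. Inside width 50 mm for x = 0 to 80 mm, tapering to 38 mm at x = 120 mm, then 38 mm.
- mouth (a point): Middle of the channel floor in the wide upper part, 60 mm down from the upper end (track x = 60 mm): the place to set the blank. Friction holds the blank wherever it is let go; it does not slide by itself.
- clamp_end (a point): Middle of the channel floor at track x = 190 mm. The stop shoe's face lies anywhere within 25 mm up or down the slope from here: it is clamped afresh for each job and its place is not measured, so it must be seen or felt. A steel clamp bridge (60 mm wide, its knob 34 mm above the floor) stands 32 to 48 mm below the shoe's face; a 34 mm high die bed lies past the lower end.
- stop (a joint): Escapement stop shoe: steel block in the channel (14 mm long, 30 mm wide, top 22 mm above the floor). Value: its travel down the slope in m, 0 at the start, hard end at 0.014. A friction brake holds it: it gives only above about 7 N (plus 0.4 N per 10 mm/s), stays where pushed, no spring. It is to be pushed 1 to 8 mm, by the blank only, with at most 22 N.
- bushing: Bystander: brass ring standing on the bench, 34 mm outer diameter, 22 mm bore, 30 mm tall. Origin at the centre of its underside.
- mug: Bystander: white mug, 80 mm diameter, 85 mm tall, upright. Origin at the centre of its underside.
- jar: Bystander: white jar with a red cap, 64 mm diameter, 75 mm tall, upright. Origin at the centre of its underside.
Mind the look-alikes: they are no part of the job. What is shaped like the blank but orange is not meant.

How it is judged:
On the way, in this order (a step that is already met when the one before it is completed fails the run):
1. the blank lies flat in the wide upper part of the chute (y of blank in the frame of track between -0.009 and 0.009 m and z of blank in the frame of track between -0.004 and 0.004 m and angle between the z axis of blank and the z axis of track, either way round below 0.08 rad and x of blank in the frame of track between 0.01 and 0.115 m), for 0.2 s.
2. the blank presses the stop shoe so that it gives by at least 1 mm (y of blank in the frame of track between -0.009 and 0.009 m and z of blank in the frame of track between -0.004 and 0.004 m and angle between the z axis of blank and the z axis of track, either way round below 0.08 rad and value of joint stop above 0.001 m and contact force between blank and stop above 2 N), for 0.05 s.
At the end, for the whole second after the job is handed in: The blank is at rest flat on the channel floor (within 4 mm of the floor, tilted from it by less than 0.08 rad), its side within 2.5 mm of the stop shoe's face, and the shoe pushed down by 1 to 8 mm (y of blank in the frame of track between -0.009 and 0.009 m and z of blank in the frame of track between -0.004 and 0.004 m and angle between the z axis of blank and the z axis of track, either way round below 0.08 rad and value of joint stop between 0.001 and 0.008 m and x of blank in the frame of stop above -0.0195 m and linear speed of blank below 0.01 m/s); the robot touches nothing.
It fails at once if the stop shoe is driven more than 8 mm (value of joint stop above 0.008 m).
It fails at once if the blank rams the stop shoe with more than 22 N (contact force between blank and stop above 22 N).
It fails at once if the robot itself pushes the stop shoe (contact force between any of the arm, the fingers and stop above 1.5 N).
It fails at once if a bystander is moved more than 30 mm (distance of any of bushing, mug, jar from where it was at the start of the episode above 0.03 m).
It also fails if it takes over 54 s, if anything falls off the work surface, if the arm or the gripper's body presses on something with over 40 N, if the wrist force passes 120 N, or if a joint passes its speed limit or range.

### The arm

A 7-joint arm with a two-finger parallel gripper is mounted at the origin on the work surface. World frame = base frame: x ahead of the robot, y to its left, z up, the work surface at z = 0. Lengths are in m, angles in rad, forces in N, time in s.
With the tool pointing down it reaches from about 0.425 to 0.8 m from the base axis. Payload 8.3 kg.
Tool frame: the origin (TCP) lies on the centre line of the jaws, within the pads' length; the fingertips stand arm.tip_extent ahead of it and the grasp point (between the pads) lies 8 mm behind it (arm.tip_extent is the distance from the TCP to the fingertips, in m); z points along the fingers, y is the line along which they close (so a half turn about z gives the same grasp; the last joint's range is limited). The gripper opens to 85 mm and grips with 20 to 120 N. Pads are 22 mm wide; open, the fingers measure 114 mm over their backs; the gripper's body (76 mm by 85 mm) begins 54 mm behind the grasp point. The pads swing forward as they close: fully open they stand 13 mm farther back than shut.
Start: joints at [1.228, 0.383, 0.016, 1.37, -0.006, 1.388, -0.046], TCP at [0.173, -0.601, 0.242] pointing down, gripper open.
Joint ranges: [-2.95, 2.95], [-0.25, 2.06], [-1.52, 1.56], [0.18, 2.33], [-1.44, 4.58], [0.02, 2.06], [-3.01, 3.01]. Speed limits (rad/s): [2.39, 2.39, 3.01, 3.01, 3.14, 3.14, 3.14].

### API

Orientations are given as a rotation vector (axis times angle).
In Python, from workcell import arm gives the robot as it stands. The module is installed in compiled form; this text tells all that it offers.
- The arm moves only by the tool apply_moves, never from a script. Its argument "plan" is a list of rows, each a list of 6 numbers: the shift along the tool's x, y, z scaled (see below), then the turn, a rotation vector about the tool's x, y, z scaled (see below). A call has 1 to 20 rows; each row is the pose to reach, as a shift and turn from the pose commanded when the call began, along the tool's axes at that moment; what a row does not reach only later rows make up. The controller multiplies each number of a shift by 0.4 m and each number of a turn by 45 degrees. A row lasts 1/8 s, in which the tool goes at most 62.5 mm and 10.7 degrees, less where a joint would pass 70% of its speed; a pose out of reach is approached as far as the arm can. A call with a number of a shift or a turn outside -1 to 1 is refused whole. A call with a gripper value outside its range is refused whole. "gripper" is the closure, from -1 (fully open) to 1 (shut), set as the call begins (left out, the last holds). The fingers move at their own pace and stop on an object; "newtons" is the grip in N (left out, the last holds). Time passes only in rows, so rows that repeat a pose let the fingers close. It gives the time, the measured TCP pose, the force, the opening and the grip force at its end, in the units of the state.
- arm.sense(): the state, without advancing time (a new reading comes with each control period).
- arm.grab_frame(name): name is "scene" or "side" or "wrist"; returns the picture (420x560x3 uint8, red, green, blue); there is no depth.
- arm.camera_info(name): a dict with "intrinsics" (3x3 intrinsics, pixels), "rvec" (rotation vector, rad) and "tvec" (3), from world to camera coordinates, as OpenCV has them. Camera axes: x right, y down, z forward; pixel columns grow to the right and rows downward; lengths in m; the calibration is good to about 2 mm. A picture is of the moment at which its call begins: read the wrist's pose just before it. camera_info takes no time and is no camera call; for the wrist camera it gives the pose at the moment of the call.
- arm.close_job(): hands the job in; it is judged then, once.
Trained networks look in the newest picture that a camera, given by its name, has taken for a name from the list of things; names that differ only in an ending like _2 or _b are one class to them, and where a whole thing is asked for, a point or a joint stands for the part that bears it (a point fixed in the world has none). Each returns a list of dicts, best first, with "conf" (0 to 1); they miss things now and then, are a little off and sometimes report something else, mostly with a low value. They report only what shows in the picture. A call takes as long as a camera call. They do not tell look-alikes from the thing itself.
- arm.recognise(camera, label): "xy" ([column, row] in pixels, amid what is visible of it).
- arm.pinpoint(camera, label): "xy" ([column, row] in pixels: a listed point, or the origin of a listed thing).
The state is a dict: "t": time; "joint_pos": joint angles; "qd": joint speeds; "tau": joint torques, N m; "position": TCP position; "ee_rot": TCP orientation; "force": force on the tool from outside, world axes, zero at the start; "torque": the same for the moment, N m; "finger_gap": finger opening in m; "gripper_force": force on a finger pad.
Only numpy, scipy, OpenCV 4.12 (cv2) and the standard library are available. Lean on these libraries where they do the work, as an engineer would, in place of code of your own. Each camera call takes 0.05 s, during which the arm holds its last target. There are 200 camera calls.

## Working session

There is one attempt and no reset: what is moved stays moved. The work goes in short steps, Python scripts to look and compute and a tool call to move; the robot and the scene stay as the last step left them, time stands still between calls to the robot, and variables do not carry over. Pictures are saved under pics/ and viewed, at most 12 in all, crops included, and the job is handed in when it is done.

Besides the shell and the picture viewer there is one more tool, called by a JSON object that holds its "op" and its "data", one argument or row to a line. apply_moves: Moves the arm, as the interface text tells. Shifts and turns lie within -1 to 1; 1 stands for 0.4 m of shift or 45 degrees of turn. Its arguments: {"type":"object","properties":{"plan":{"type":"array"},"gripper":{"type":"number"},"newtons":{"type":"number"}},"required":["plan"]}

```bash
mkdir -p pics
cat > h.py <<'E'
import numpy as np, cv2
from workcell import arm
def cam(n):
    c=arm.camera_info(n); return np.array(c["intrinsics"]),cv2.Rodrigues(np.array(c["rvec"],float))[0],np.array(c["tvec"],float).ravel()
def ray(n,xy):
    K,R,t=cam(n); d=R.T@np.linalg.solve(K,[xy[0],xy[1],1]); return -R.T@t,d/np.linalg.norm(d)
def onz(n,xy,z):
    o,d=ray(n,xy); return o+d*(z-o[2])/d[2]
def proj(n,p):
    K,R,t=cam(n); q=K@(R@np.array(p)+t); return q[:2]/q[2]
def tri(rs):
    A=sum(np.eye(3)-np.outer(d,d) for o,d in rs); b=sum((np.eye(3)-np.outer(d,d))@o for o,d in rs); return np.linalg.solve(A,b)
def save(n,f,im=None):
    cv2.imwrite("pics/"+f,cv2.cvtColor(arm.grab_frame(n) if im is None else im,cv2.COLOR_RGB2BGR))
E
python3 - <<'E'
from h import *
s=arm.sense(); print(s["t"],s["position"],s["ee_rot"],s["force"],arm.tip_extent)
for n in("scene","side"):
    save(n,n+"0.png")
    o,d=ray(n,(280,210)); print(n,o.round(3),d.round(3))
    for l in("blank","bushing","track","mouth","clamp_end","stop"):
        r=arm.pinpoint(n,l); print(l,[(np.round(x["xy"],1).tolist(),round(x["conf"],2),onz(n,x["xy"],0).round(3).tolist()) for x in r[:4]])
E
```

```text
0.0 [ 0.17248529 -0.60023393  0.24126025] [-3.10897961e+00 -4.37829171e-01  4.76589989e-04] [-0.51269554  0.76275764 -0.43365932] 0.011
scene [ 1.026 -0.142  0.876] [-0.48   0.248 -0.841]
blank [([319.2, 152.9], 0.8, [0.437, 0.266, 0.0]), ([306.4, 130.1], 0.69, [0.364, 0.276, -0.0])]
bushing [([380.5, 201.2], 0.82, [0.611, 0.31, 0.0])]
track [([262.0, 202.5], 0.84, [0.491, 0.092, 0.0])]
mouth [([237.0, 218.1], 0.85, [0.499, 0.03, 0.0])]
clamp_end [([170.7, 244.4], 0.79, [0.489, -0.113, 0.0])]Traceback (most recent call last):
  File "<stdin>", line 7, in <module>
ValueError: it knows: blank, bushing, clamp_end, jar, mouth, mug, track
```

Run:
```python
from h import *
n="side"; save(n,n+"0.png")
R={}
for l in("blank","bushing","track","mouth","clamp_end","mug","jar"):
    r=arm.pinpoint(n,l); print(l,[(np.round(x["xy"],1).tolist(),round(x["conf"],2),onz(n,x["xy"],0).round(3).tolist()) for x in r[:4]])
    if r:R[l]=r[0]["xy"]
S=dict(track=(262,202.5),mouth=(237,218.1),clamp_end=(170.7,244.4))
for l in S:
    if l in R:
        p=tri([ray("scene",S[l]),ray(n,R[l])]); print(l,p.round(4),proj("scene",p)-S[l],proj(n,p)-R[l])
a=cv2.imread("pics/scene0.png");b=cv2.imread("pics/side0.png")
cv2.imwrite("pics/both0.png",cv2.resize(np.hstack([a,b]),(800,300),interpolation=cv2.INTER_AREA))
```

```text
blank [([365.6, 328.7], 0.88, [0.364, 0.289, 0.0]), ([329.7, 313.0], 0.54, [0.438, 0.267, 0.0])]
bushing [([242.5, 315.5], 0.67, [0.612, 0.312, 0.0])]
track [([291.4, 206.5], 0.57, [0.577, -0.054, 0.0])]
mouth [([298.2, 193.0], 0.76, [0.568, -0.118, 0.0])]
clamp_end [([312.2, 173.2], 0.58, [0.543, -0.224, 0.0])]
mug [([207.7, 237.3], 0.63, [0.759, 0.109, 0.0])]
jar [([228.2, 174.1], 0.8, [0.791, -0.164, 0.0])]
track [0.5561 0.0659 0.1026] [1.01349508 0.78859151] [ 0.91381044 -0.46557643]
mouth [0.5543 0.0096 0.0968] [-1.3315316 -1.0872835] [-1.14894397  0.60203478]
clamp_end [ 0.5338 -0.1161  0.0744] [-0.31661358 -0.27025994] [-0.24301298  0.14335789]
```

View pics/scene0.png

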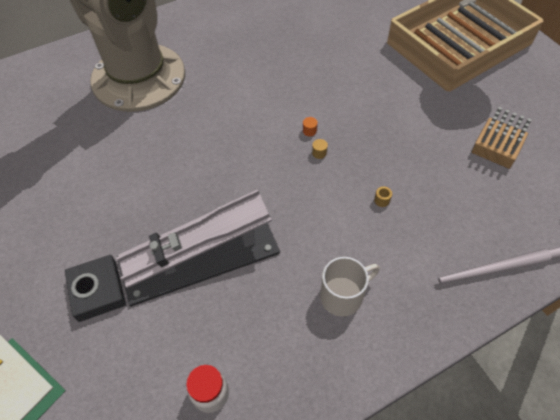

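View pics/side0.png

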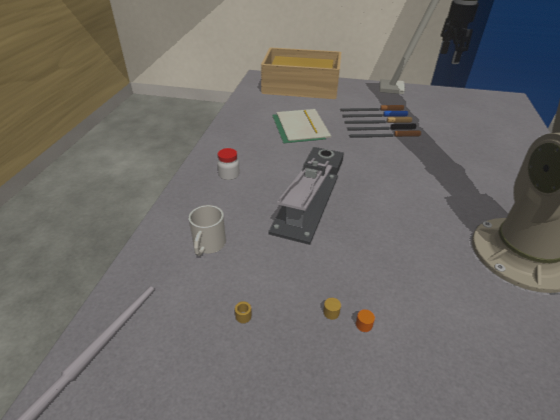

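Three candidates: the orange cylinder at scene (310,126), the brass one at (320,148) and the brass ring with a dark bore at (383,196). The brass one at (320,148), world (0.437, 0.267), fits: it is solid and not orange. I'll check it in a crop. The shoe is at scene (174,241), with the clamp bridge just below it at (157,250).

Run:
```python
from h import *
from scipy.spatial.transform import Rotation as Ro
a=cv2.imread("pics/scene0.png")[100:225,285:415]
cv2.imwrite("pics/crop0.png",cv2.resize(a,None,fx=4.5,fy=4.5,interpolation=cv2.INTER_CUBIC))
R=Ro.from_rotvec(arm.sense()["ee_rot"]).as_matrix(); print(R.round(3))
P=np.array([[0.5561,0.0659,0.1026],[0.5543,0.0096,0.0968],[0.5338,-0.1161,0.0744]]);s=np.array([0,.06,.19])
from scipy.optimize import least_squares
def res(q):
    d=np.array([np.cos(q[3])*np.cos(.2094),np.sin(q[3])*np.cos(.2094),-np.sin(.2094)]); return (q[:3]+s[:,None]*d-P).ravel()
q=least_squares(res,[.556,.066,.1,-1.6]).x; print(q,np.degrees(q[3]),res(q).reshape(3,3).round(4))
o,d=ray("wrist",(280,210)); T=arm.sense()["position"]; print("cam in tool",R.T@(o-T),R.T@d)
t=np.array([.437,.267,.2]); print("shift",(R.T@(t-T)/.4).round(3)); w=np.array([.58,-.2,.25]);print((R.T@(w-T)/.4).round(3))
```

```text
[[ 0.961  0.276  0.   ]
 [ 0.276 -0.961  0.   ]
 [ 0.     0.    -1.   ]]
[ 0.55850337  0.06730875  0.10858942 -1.69918602] -97.35618729384716 [[ 0.0024  0.0014  0.006 ]
 [-0.0033 -0.0005 -0.0007]
 [ 0.0009 -0.0009 -0.0053]]
cam in tool [ 0.07791679 -0.00019765 -0.13145021] [-3.02992436e-01 -1.93958495e-04  9.52992941e-01]
shift [ 1.234 -1.902  0.106]
[ 1.255 -0.681 -0.019]
```

View pics/crop0.png

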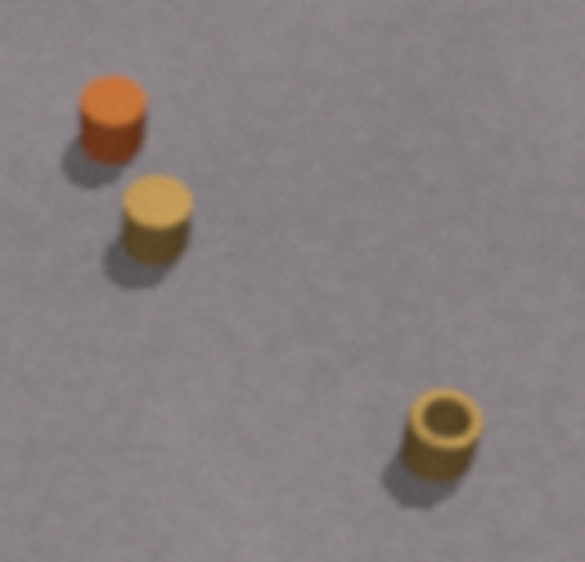

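The crop confirms it: crop (157,220) is a solid brass cylinder, its neighbour at (113,120) is orange, and (443,435) is the bored ring. Moving over now.

{"op": "apply_moves", "data": {
  "plan": [
    [0.96,-0.375,0,0,0,0],
    [0.96,-0.375,0,0,0,0],
    [0.96,-0.375,0,0,0,0],
    [0.96,-0.375,0,0,0,0],
    [0.96,-0.375,0,0,0,0],
    [0.96,-0.375,0,0,0,0],
    [0.96,-0.375,0,0,0,0]
  ],
  "gripper": -1
}}

```text
t: 1.58
position: [0.5031, -0.347, 0.2424]
ee_rot: [-3.109, -0.445, -0.002]
force: [-0.2, -1.2, -0.0]
finger_gap: 0.085
gripper_force: 0.0
```

{"op": "apply_moves", "data": {
  "plan": [
    [0.135,-0.74,0,0,0,0],
    [0.135,-0.74,0,0,0,0],
    [0.135,-0.74,0,0,0,0],
    [0.135,-0.74,0,0,0,0],
    [0.135,-0.74,0,0,0,0],
    [0.135,-0.74,0,0,0,0]
  ]
}}

```text
t: 2.33
position: [0.4703, -0.0463, 0.243]
ee_rot: [-3.109, -0.45, -0.002]
force: [0.7, -1.2, -0.1]
finger_gap: 0.0849
gripper_force: 0.0
```

{"op": "apply_moves", "data": {
  "plan": [
    [0.14,-0.785,0.1,0,0,0],
    [0.14,-0.785,0.1,0,0,0],
    [0.14,-0.785,0.1,0,0,0],
    [0.14,-0.785,0.1,0,0,0],
    [0.14,-0.785,0.1,0,0,0],
    [0.14,-0.785,0.1,0,0,0],
    [0.14,-0.785,0.1,0,0,0]
  ]
}}

```text
t: 3.2
position: [0.4378, 0.266, 0.2021]
ee_rot: [3.111, 0.439, -0.001]
force: [-0.3, -1.5, 0.7]
finger_gap: 0.0854
gripper_force: 0.0
```

Run:
```python
from h import *
from scipy.spatial.transform import Rotation as Ro
s=arm.sense(); T=s["position"];R=Ro.from_rotvec(s["ee_rot"]).as_matrix(); print(s["t"],T,R.round(3).tolist(),s["force"],s["finger_gap"],s["joint_pos"])
save("wrist","w1.png")
for f in(arm.pinpoint,arm.recognise):
  for x in f("wrist","blank")[:3]:
    z=0 if f is arm.pinpoint else .015
    p=onz("wrist",x["xy"],z); print(x,p.round(4),((R.T@(p-T))/.4).round(3))
```

```text
3.2 [0.43780759 0.26596557 0.20205459] [[0.961, 0.277, -0.001], [0.277, -0.961, -0.0], [-0.001, 0.0, -1.0]] [-0.31099798 -1.51894683  0.65004778] 0.0854003167280157 [-0.02402863  0.22607861 -0.6719288   1.71234447  0.14713389  1.25491017
 -2.01993866]
{'xy': [252.4, 236.6], 'conf': 0.8} [0.3709 0.2789 0.    ] [-0.152 -0.077  0.505]
{'xy': [279.8, 188.1], 'conf': 0.68} [0.4361 0.2639 0.    ] [-0.005  0.004  0.505]
{'xy': [283.0, 192.9], 'conf': 0.95} [0.4355 0.26   0.015 ] [-0.009  0.013  0.468]
{'xy': [251.1, 244.3], 'conf': 0.68} [0.3678 0.2783 0.015 ] [-0.159 -0.078  0.468]
```

View pics/w1.png

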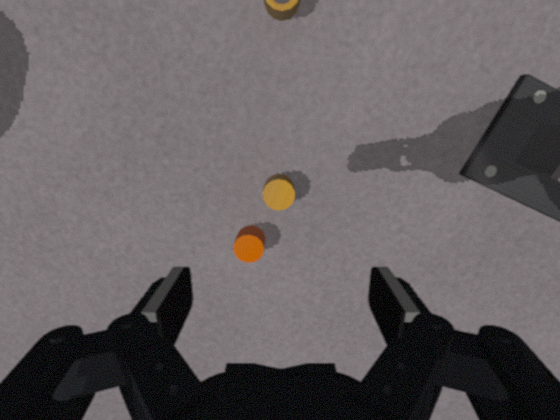

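The wrist view shows the solid blank at (279,195), the orange one at (249,245) and the ring at (282,3). Descending with fingers closing clear of the orange cylinder, then gripping high on the blank so the fingers will clear the chute walls.

{"op": "apply_moves", "data": {
  "plan": [
    [-0.005,0.004,0.15,0,0,0],
    [-0.005,0.004,0.3,0,0,0],
    [-0.005,0.004,0.4,0,0,0],
    [-0.005,0.004,0.44,0,0,0],
    [-0.005,0.004,0.44,0,0,0]
  ]
}}

```text
t: 3.98
position: [0.4364, 0.2633, 0.0264]
ee_rot: [3.111, 0.436, -0.001]
force: [-0.1, 0.6, 0.6]
finger_gap: 0.0855
gripper_force: 0.0
```

{"op": "apply_moves", "data": {
  "plan": [
    [0,0,0,0,0,0],
    [0,0,0,0,0,0],
    [0,0,0,0,0,0],
    [0,0,0,0,0,0],
    [0,0,0,0,0,0],
    [0,0,0,0,0,0]
  ],
  "gripper": 1,
  "newtons": 40
}}

```text
t: 4.72
position: [0.4367, 0.2646, 0.0276]
ee_rot: [-3.11, -0.438, -0.003]
force: [-1.7, -1.3, 7.5]
finger_gap: 0.031
gripper_force: 38.9
```

Run:
```python
from h import *
s=arm.sense(); print(s["t"],s["position"],s["force"],s["finger_gap"],s["gripper_force"],arm.tip_extent,s["joint_pos"][6])
save("wrist","w2.png"); print(cam("wrist")[0].round(1).tolist())
for y in(-.017,.017):
  from scipy.spatial.transform import Rotation as Ro
  R=Ro.from_rotvec(s["ee_rot"]).as_matrix()
  print([proj("wrist",s["position"]+R@[.011,y,z]).round(0).tolist() for z in(-.008,0,.011,.016)])
```

```text
4.725 [0.43670489 0.26464038 0.02763346] [-1.73440722 -1.29866965  7.47361618] 0.0309694710461987 38.90658617019653 0.011 -2.152803736928944
[[305.5, 0.0, 280.1], [0.0, 305.5, 210.4], [0.0, 0.0, 1.0]]
[[243.0, 268.0], [245.0, 260.0], [247.0, 250.0], [248.0, 246.0]]
[[318.0, 268.0], [316.0, 260.0], [314.0, 250.0], [313.0, 246.0]]
```

View pics/w2.png

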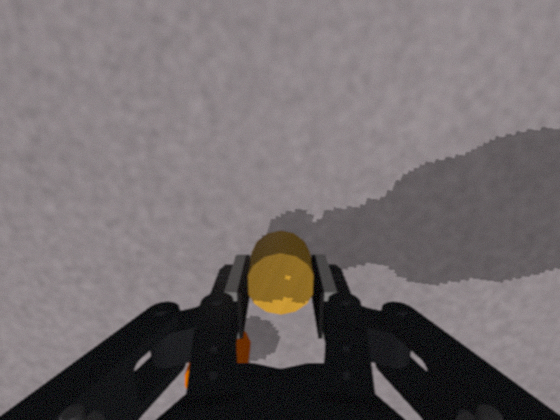

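The blank is between the pads at wrist (281,275), gripped near the top. Lifting and turning 45°.

{"op": "apply_moves", "data": {
  "plan": [
    [0,0,-0.1,0,0,0],
    [0,0,-0.25,0,0,0],
    [0,0,-0.4,0,0,-0.25],
    [0,0,-0.45,0,0,-0.5],
    [0,0,-0.45,0,0,-0.75],
    [0,0,-0.45,0,0,-1],
    [0,0,-0.45,0,0,-1]
  ]
}}

```text
t: 5.65
position: [0.4358, 0.264, 0.2064]
ee_rot: [2.706, 1.596, -0.0]
force: [-0.9, 0.1, -2.0]
finger_gap: 0.031
gripper_force: 40.6
```

```bash
cat >> h.py <<'E'
from scipy.spatial.transform import Rotation as Ro
def tgt(yaw,sl=np.radians(12)):
    d=np.array([np.cos(yaw)*np.cos(sl),np.sin(yaw)*np.cos(sl),-np.sin(sl)]); n=np.array([np.cos(yaw)*np.sin(sl),np.sin(yaw)*np.sin(sl),np.cos(sl)])
    return d,n,np.column_stack([-d,np.cross(n,d),-n])   # z x x = (-n)x(-d)=n x d
def move(p,Rt):
    s=arm.sense(); R=Ro.from_rotvec(s["ee_rot"]).as_matrix()
    return (R.T@(p-s["position"])/.4).round(4).tolist(),(Ro.from_matrix(R.T@Rt).as_rotvec()/np.radians(45)).round(3).tolist()
E
python3 - <<'E'
from h import *
s=arm.sense(); print(s["t"],s["position"],s["force"],s["finger_gap"],s["gripper_force"],s["joint_pos"][6])
d,n,R=tgt(np.radians(-97.36)); print(R.round(3),np.linalg.det(R))
p=np.array([.5585,.0673,.1056])+.06*d+.11*n; print(p,move(p,R))
E
```

```text
5.65 [0.43581853 0.26397134 0.20635579] [-0.90572118  0.1065615  -2.03160019] 0.030973956925833542 40.61707556247711 -1.2583871365738373
[[ 0.125  0.992  0.027]
 [ 0.97  -0.128  0.206]
 [ 0.208 -0.    -0.978]] 1.0000000000000002
[ 0.54805201 -0.01358716  0.20072153] ([-0.4716, 0.5812, 0.0142], [0.05, 0.264, -0.478])
```

{"op": "apply_moves", "data": {
  "plan": [
    [-0.07,0.08,0,0.01,0.05,-0.1],
    [-0.15,0.18,0.005,0.02,0.1,-0.2],
    [-0.25,0.3,0.01,0.03,0.16,-0.3],
    [-0.35,0.42,0.014,0.04,0.22,-0.4],
    [-0.43,0.53,0.014,0.05,0.264,-0.478],
    [-0.47,0.58,0.014,0.05,0.264,-0.478],
    [-0.47,0.58,0.014,0.05,0.264,-0.478]
  ]
}}

```text
t: 6.52
position: [0.5483, -0.015, 0.2002]
ee_rot: [-2.255, -1.968, -0.236]
force: [-0.9, 0.7, -2.3]
finger_gap: 0.0316
gripper_force: 40.6
```

Run:
```python
from h import *
s=arm.sense(); print(s["t"],s["position"],s["ee_rot"],s["joint_pos"])
save("wrist","w3.png")
for l in("track","mouth","clamp_end"):
    print(l,[(np.round(x["xy"],1).tolist(),round(x["conf"],2)) for x in arm.pinpoint("wrist",l)[:2]])
d,n,R=tgt(np.radians(-97.36)); o=np.array([.5585,.0673,.1056])
for x,y,z in((0,-.025,.012),(0,.025,.012),(.08,-.025,.012),(.08,.025,.012),(0,0,0),(.12,.019,.012),(.12,-.019,.012)):
    print((x,y,z),proj("wrist",o+x*d+y*np.cross(n,d)+z*n).round(1))
```

```text
6.525 [ 0.54832927 -0.01503126  0.20015294] [-2.25529348 -1.96848558 -0.23617705] [ 0.63489795  0.30915416 -0.65052246  1.64136883 -0.02437672  1.22607976
 -0.11766968]
track []
mouth [([282.4, 209.1], 0.65), ([446.4, 72.7], 0.35)]
clamp_end [([281.9, 339.6], 0.6)]
(0, -0.025, 0.012) [247.7 143. ]
(0, 0.025, 0.012) [315.7 143.2]
(0.08, -0.025, 0.012) [250.7 243.1]
(0.08, 0.025, 0.012) [312.  243.3]
(0, 0, 0) [281.6 141.7]
(0.12, 0.019, 0.012) [303.4 286.3]
(0.12, -0.019, 0.012) [259.  286.2]
```

View pics/w3.png

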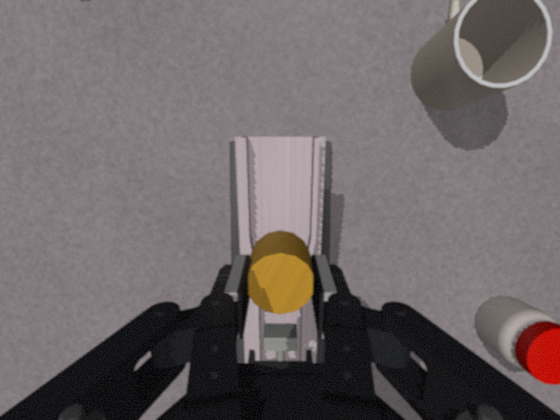

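Run:
```python
from h import *
g=cv2.imread("pics/w3.png",0).astype(int)
for r in (150,175,200,225): print(r,g[r-2:r+3,226:336].mean(0).round().astype(int).tolist())
print("col",g[125:150,270:290].mean(1).round().astype(int).tolist(), g[125:150,239:245].mean(1).round().astype(int).tolist(), g[125:150,319:324].mean(1).round().astype(int).tolist())
```

```text
150 [128, 127, 125, 109, 92, 86, 85, 90, 105, 135, 159, 168, 168, 170, 169, 170, 167, 169, 169, 161, 136, 109, 113, 125, 131, 131, 136, 148, 162, 170, 169, 170, 169, 166, 165, 166, 170, 171, 168, 170, 167, 170, 169, 170, 170, 172, 172, 169, 169, 169, 171, 171, 172, 173, 173, 172, 172, 170, 170, 171, 175, 174, 177, 173, 170, 168, 169, 169, 170, 169, 170, 173, 172, 173, 172, 171, 169, 169, 168, 169, 172, 172, 172, 170, 168, 153, 130, 124, 148, 167, 170, 167, 163, 147, 133, 128, 133, 138, 131, 111, 90, 84, 84, 82, 81, 91, 110, 123, 126, 126]
175 [128, 128, 125, 114, 97, 87, 88, 91, 90, 104, 133, 159, 168, 170, 170, 169, 169, 168, 169, 166, 155, 130, 107, 115, 128, 132, 132, 134, 147, 161, 168, 172, 169, 167, 167, 166, 169, 172, 171, 171, 170, 171, 171, 169, 171, 172, 170, 172, 171, 170, 171, 173, 173, 174, 173, 173, 172, 172, 171, 172, 175, 176, 177, 173, 170, 170, 170, 171, 172, 169, 170, 172, 171, 172, 172, 170, 170, 169, 170, 171, 171, 171, 172, 170, 160, 135, 119, 140, 163, 169, 170, 162, 150, 132, 127, 127, 133, 124, 103, 86, 79, 82, 80, 77, 81, 98, 116, 128, 131, 129]
200 [129, 12
[... 739 characters left out ...]
7, 167, 167, 169, 168, 169, 168, 168, 169, 170, 170, 169, 170, 168, 170, 166, 168, 170, 172, 167, 167, 165, 165, 168, 165, 164, 167, 169, 168, 168, 166, 164, 166, 166, 166, 165, 166, 166, 166, 160, 142, 116, 131, 159, 170, 168, 162, 148, 128, 124, 132, 146, 133, 93, 57, 49, 51, 53, 54, 53, 60, 75, 86, 86, 89, 89, 89]
col [128, 128, 129, 128, 128, 127, 126, 127, 126, 126, 131, 146, 165, 172, 171, 171, 171, 171, 171, 171, 171, 171, 171, 172, 171] [126, 127, 129, 130, 127, 127, 125, 124, 126, 124, 126, 131, 146, 165, 169, 169, 168, 170, 169, 168, 170, 168, 170, 167, 170] [127, 125, 124, 125, 125, 124, 124, 125, 125, 126, 129, 143, 159, 168, 170, 169, 166, 164, 161, 161, 157, 149, 136, 132, 131]
```

Wrist view: chute upper end at row 137, inner walls at columns 246–313, centre about 279.7, and the blank at 281. It lines up to under 1 mm in y and sits at track x of about 64 mm. Lowering square to the floor.

{"op": "apply_moves", "data": {
  "plan": [
    [0,0,0.07,0,0,0],
    [0,0,0.14,0,0,0],
    [0,0,0.17,0,0,0],
    [0,0,0.18,0,0,0],
    [0,0,0.18,0,0,0]
  ]
}}

```text
t: 7.35
position: [0.5503, 0.0024, 0.131]
ee_rot: [-2.249, -1.977, -0.238]
force: [0.4, -0.4, -2.6]
finger_gap: 0.0314
gripper_force: 40.6
```

{"op": "apply_moves", "data": {
  "plan": [
    [0,0,0.005,0,0,0],
    [0,0,0.01,0,0,0],
    [0,0,0.015,0,0,0],
    [0,0,0.015,0,0,0]
  ]
}}

```text
t: 7.85
position: [0.5499, 0.0034, 0.1243]
ee_rot: [-2.249, -1.976, -0.237]
force: [0.3, -0.2, -3.1]
finger_gap: 0.031
gripper_force: 40.6
```

{"op": "apply_moves", "data": {
  "plan": [
    [0,0,0.005,0,0,0],
    [0,0,0.01,0,0,0],
    [0,0,0.01,0,0,0]
  ]
}}

```text
t: 8.22
position: [0.5501, 0.0042, 0.1204]
ee_rot: [-2.249, -1.976, -0.237]
force: [-0.1, 0.5, -1.9]
finger_gap: 0.0314
gripper_force: 40.7
```

{"op": "apply_moves", "data": {
  "plan": [
    [0,0,0.004,0,0,0],
    [0,0,0.0075,0,0,0],
    [0,0,0.0075,0,0,0]
  ]
}}

```text
t: 8.6
position: [0.5503, 0.0043, 0.12]
ee_rot: [-2.25, -1.977, -0.236]
force: [-13.0, -5.0, 24.2]
finger_gap: 0.031
gripper_force: 43.1
```

Contact with the floor felt. Easing off, then letting go.

{"op": "apply_moves", "data": {
  "plan": [
    [0,0,-0.006,0,0,0],
    [0,0,-0.006,0,0,0]
  ]
}}

```text
t: 8.85
position: [0.5504, 0.0042, 0.1202]
ee_rot: [-2.249, -1.977, -0.238]
force: [-1.8, -1.2, 4.5]
finger_gap: 0.0312
gripper_force: 41.2
```

{"op": "apply_moves", "data": {
  "plan": [
    [0,0,0,0,0,0],
    [0,0,0,0,0,0],
    [0,0,0,0,0,0]
  ],
  "gripper": -0.3
}}

```text
t: 9.22
position: [0.5502, 0.0045, 0.1198]
ee_rot: [-2.249, -1.977, -0.237]
force: [0.9, -0.6, -1.0]
finger_gap: 0.0556
gripper_force: 0.0
```

{"op": "apply_moves", "data": {
  "plan": [
    [0,0,-0.1,0,0,0],
    [0.1,0,-0.2,0,0,0],
    [0.2,0,-0.2,0,0,0],
    [0.2,0,-0.2,0,0,0]
  ],
  "gripper": 1
}}

```text
t: 9.72
position: [0.5582, 0.0699, 0.2165]
ee_rot: [-2.243, -1.984, -0.241]
force: [-1.5, -0.2, 0.7]
finger_gap: -0.0003
gripper_force: 0.0
```

Run:
```python
from h import *
s=arm.sense(); print(s["t"],s["position"],s["force"],s["finger_gap"])
a=arm.grab_frame("wrist"); b=arm.grab_frame("scene")[180:290,100:290]
save(0,"p4.png",np.hstack([cv2.resize(a,(400,300)),cv2.resize(b,(400,300),interpolation=cv2.INTER_CUBIC)]))
for n in("wrist","scene","side"):
    if n=="side": arm.grab_frame(n)
    for l in("blank","mouth","clamp_end"): print(n,l,[(np.round(x["xy"],1).tolist(),round(x["conf"],2)) for x in arm.pinpoint(n,l)[:3]])
```

```text
9.725 [0.55821198 0.06985251 0.21653234] [-1.46979838 -0.20951713  0.67795047] -0.0002590504893678112
wrist blank [([92.4, 56.3], 0.77)]
wrist mouth []
wrist clamp_end []
scene blank [([306.2, 130.3], 0.66), ([235.4, 217.0], 0.57)]
scene mouth [([235.9, 217.3], 0.83)]
scene clamp_end [([172.6, 247.5], 0.55), ([210.6, 394.7], 0.35), ([232.7, 216.8], 0.23)]
side blank [([365.3, 328.3], 0.76), ([299.2, 196.0], 0.65)]
side mouth [([292.4, 203.8], 0.72), ([299.0, 195.1], 0.58)]
side clamp_end [([311.7, 173.5], 0.63)]
```

View pics/p4.png

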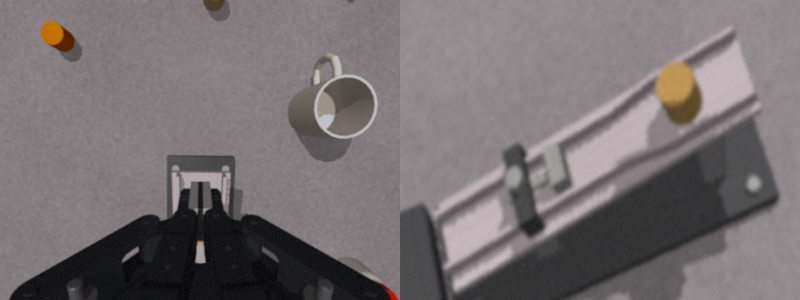

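The blank stands flat in the wide part, at p4 (678,92). The shoe is the light block at p4 (556,165), with the bridge just below it. Next: shoe position and the push start.

```bash
cat >> h.py <<'E'
D,N,RT=tgt(np.radians(-97.36)); B0=np.array([.551,.0102,.093])
def onh(n,xy,h):
    o,d=ray(n,xy); p=o+d*((B0+h*N-o)@N)/(d@N); q=p-B0; return (1000*np.array([q@D,q@np.cross(N,D)])).round(1)
def cur(): 
    q=arm.sense()["position"]-B0; return (1000*np.array([q@D,q@np.cross(N,D),q@N])).round(1)
E
python3 - <<'E'
from h import *
print("blank top",onh("scene",(231.6,208.2),.03),"blank pin",onh("scene",(235.4,217),0),"shoe face",onh("scene",(178.9,240.5),.022), "clamp_end",onh("scene",(172.6,247.5),0),onh("side",(311.7,173.5),0),"side blank",onh("side",(299.2,196),0))
print(cur(),move(B0-.045*D+.021*N,RT))
im=arm.grab_frame("scene")
c=cv2.resize(im[205:275,140:250],(770,490),interpolation=cv2.INTER_CUBIC); save(0,"p5.png",c)
E
```

```text
blank top [-2.4 -0.8] blank pin [0.2 0.7] shoe face [108.2   8.6] clamp_end [128.6   2.6] [146.3   3.4] side blank [-3.3 -3.3]
[-79.5  -0.  107.6] ([-0.0864, 0.0001, 0.2164], [0.0, -0.001, -0.001])
```

View pics/p5.png

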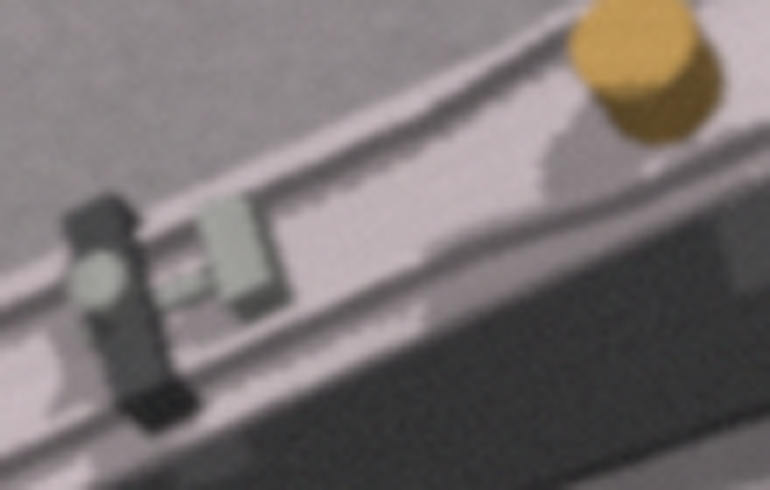

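p5: the upslope top edge of the shoe runs from (245,192) to (272,285), and the blank's top is at (635,45).

{"op": "apply_moves", "data": {
  "plan": [
    [-0.08,0,0.05,0,0,0],
    [-0.086,0,0.12,0,0,0],
    [-0.086,0,0.18,0,0,0],
    [-0.086,0,0.21,0,0,0],
    [-0.086,0,0.216,0,0,0],
    [-0.086,0,0.216,0,0,0]
  ],
  "gripper": 1
}}

```text
t: 11.12
position: [0.5566, 0.05, 0.1239]
ee_rot: [-2.249, -1.977, -0.238]
force: [-0.2, 0.7, 0.3]
finger_gap: 0.0003
gripper_force: 0.0
```

Run:
```python
from h import *
print("face",onh("scene",(140+258/7,205+239/7),.022),"ends",onh("scene",(140+245/7,205+192/7),.022),onh("scene",(140+272/7,205+285/7),.022),"blank top",onh("scene",(140+635/7,205+45/7),.03))
s=arm.sense();print(s["t"],cur(),s["force"])
```

```text
face [111.    4.1] ends [110.4 -10.7] [111.2  18.5] blank top [1.3 4.6]
11.125 [-45.7   0.4  21.9] [-0.19889935  0.67217076  0.32012844]
```

Finger contact with the blank should come at track −28 mm, measured from where the blank was set. Shoe contact should come with the TCP at about +65 mm. Pushing to about +44 mm first.

{"op": "apply_moves", "data": {
  "plan": [
    [-0.015,0,0,0,0,0],
    [-0.03,0,0,0,0,0],
    [-0.045,0,0,0,0,0],
    [-0.06,0,0,0,0,0],
    [-0.075,0,0,0,0,0],
    [-0.09,0,0,0,0,0],
    [-0.105,0,0,0,0,0],
    [-0.12,0,0,0,0,0],
    [-0.135,0,0,0,0,0]
  ]
}}

```text
t: 12.25
position: [0.5493, -0.0029, 0.1119]
ee_rot: [-2.249, -1.977, -0.237]
force: [-1.0, 0.7, 0.8]
finger_gap: 0.0004
gripper_force: 0.6
```

{"op": "apply_moves", "data": {
  "plan": [
    [-0.015,0,0,0,0,0],
    [-0.03,0,0,0,0,0],
    [-0.045,0,0,0,0,0],
    [-0.06,0,0,0,0,0],
    [-0.07,0,0,0,0,0],
    [-0.08,0,0,0,0,0],
    [-0.09,0,0,0,0,0],
    [-0.09,0,0,0,0,0]
  ]
}}

```text
t: 13.25
position: [0.5446, -0.038, 0.1042]
ee_rot: [-2.25, -1.976, -0.237]
force: [-0.3, 0.6, 0.1]
finger_gap: 0.0002
gripper_force: 0.0
```

Run:
```python
from h import *
s=arm.sense();print(s["t"],cur(),s["force"],"down-slope force on tool",s["force"]@D)
im=arm.grab_frame("scene")
a=cv2.resize(im[205:275,140:250],(560,356),interpolation=cv2.INTER_CUBIC); save(0,"p6.png",a)
```

```text
13.25 [45.2 -0.1 21.1] [-0.32696999  0.58196135  0.12863763] down-slope force on tool -0.550328662900494
```

View pics/p6.png

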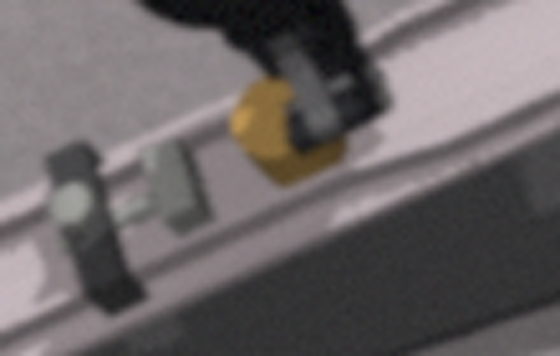

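p6: the blank's lower front edge is at (260,160) and the shoe face at (208,185), so roughly 15–20 mm still to go. Slow approach, then small steps watching the force.

{"op": "apply_moves", "data": {
  "plan": [
    [-0.005,0,0,0,0,0],
    [-0.01,0,0,0,0,0],
    [-0.015,0,0,0,0,0],
    [-0.02,0,0,0,0,0],
    [-0.0225,0,0,0,0,0],
    [-0.025,0,0,0,0,0],
    [-0.025,0,0,0,0,0]
  ]
}}

```text
t: 14.18
position: [0.5435, -0.0473, 0.1023]
ee_rot: [-2.249, -1.976, -0.237]
force: [-0.5, -1.0, -0.1]
finger_gap: 0.0002
gripper_force: 0.0
```

{"op": "apply_moves", "data": {
  "plan": [
    [-0.0025,0,0,0,0,0],
    [-0.005,0,0,0,0,0],
    [-0.0075,0,0,0,0,0]
  ]
}}

```text
t: 14.55
position: [0.5432, -0.05, 0.1018]
ee_rot: [-2.249, -1.977, -0.237]
force: [0.2, -0.5, 0.5]
finger_gap: -0.0002
gripper_force: 0.4
```

{"op": "apply_moves", "data": {
  "plan": [
    [-0.0025,0,0,0,0,0],
    [-0.005,0,0,0,0,0]
  ]
}}

```text
t: 14.8
position: [0.5429, -0.052, 0.1013]
ee_rot: [-2.249, -1.977, -0.237]
force: [-1.4, 0.8, -0.1]
finger_gap: 0.0
gripper_force: 0.4
```

{"op": "apply_moves", "data": {
  "plan": [
    [-0.0025,0,0,0,0,0],
    [-0.005,0,0,0,0,0]
  ]
}}

```text
t: 15.05
position: [0.5427, -0.0539, 0.1009]
ee_rot: [-2.249, -1.976, -0.237]
force: [-0.2, 1.2, 0.1]
finger_gap: -0.0002
gripper_force: 0.4
```

{"op": "apply_moves", "data": {
  "plan": [
    [-0.0025,0,0,0,0,0],
    [-0.005,0,0,0,0,0]
  ]
}}

```text
t: 15.3
position: [0.5424, -0.0559, 0.1005]
ee_rot: [-2.249, -1.977, -0.237]
force: [-0.2, 0.7, 0.0]
finger_gap: -0.0001
gripper_force: 0.5
```

{"op": "apply_moves", "data": {
  "plan": [
    [-0.0025,0,0,0,0,0],
    [-0.005,0,0,0,0,0],
    [-0.005,0,0,0,0,0]
  ]
}}

```text
t: 15.68
position: [0.5421, -0.058, 0.1]
ee_rot: [-2.249, -1.976, -0.237]
force: [0.4, -0.2, 0.5]
finger_gap: -0.0003
gripper_force: 0.1
```

{"op": "apply_moves", "data": {
  "plan": [
    [-0.0025,0,0,0,0,0],
    [-0.005,0,0,0,0,0],
    [-0.005,0,0,0,0,0]
  ]
}}

```text
t: 16.05
position: [0.5419, -0.0593, 0.0997]
ee_rot: [-2.248, -1.977, -0.237]
force: [0.2, 3.4, 0.7]
finger_gap: 0.0003
gripper_force: 1.2
```

Run:
```python
from h import *
s=arm.sense();print(s["t"],cur(),s["force"])
im=arm.grab_frame("scene")[215:265,150:220]; b=arm.grab_frame("side")[150:220,270:340]
save(0,"p7.png",np.hstack([cv2.resize(im,(420,300),interpolation=cv2.INTER_CUBIC),cv2.resize(b,(300,300),interpolation=cv2.INTER_CUBIC)]))
```

```text
16.05 [67.2 -0.1 21.1] [0.1553769  3.36112808 0.72093475]
```

View pics/p7.png

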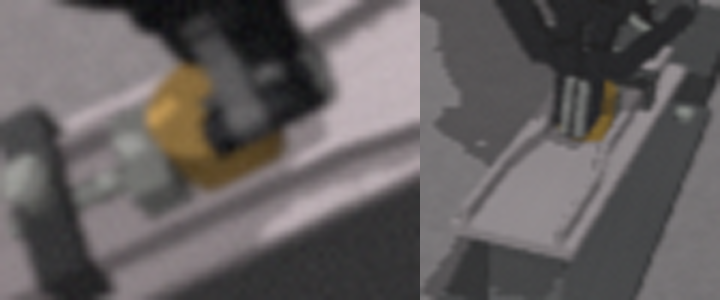

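p7: the blank now touches the shoe face at about (185,190), and the force has risen to 3.4 N with the TCP at 67.2 mm. Pressing on gently.

{"op": "apply_moves", "data": {
  "plan": [
    [-0.0015,0,0,0,0,0],
    [-0.003,0,0,0,0,0],
    [-0.0045,0,0,0,0,0],
    [-0.0045,0,0,0,0,0]
  ]
}}

```text
t: 16.65
position: [0.5421, -0.0597, 0.0997]
ee_rot: [-2.246, -1.978, -0.239]
force: [-0.2, 6.3, 2.5]
finger_gap: 0.0
gripper_force: 3.7
```

{"op": "apply_moves", "data": {
  "plan": [
    [-0.0015,0,0,0,0,0],
    [-0.003,0,0,0,0,0],
    [-0.0045,0,0,0,0,0],
    [-0.0045,0,0,0,0,0]
  ]
}}

```text
t: 17.15
position: [0.5419, -0.0614, 0.0994]
ee_rot: [-2.246, -1.978, -0.24]
force: [0.7, 6.8, 3.7]
finger_gap: -0.0
gripper_force: 3.8
```

The shoe has started to give, about 1.5 mm. A little more, to sit mid-range.

{"op": "apply_moves", "data": {
  "plan": [
    [-0.0015,0,0,0,0,0],
    [-0.003,0,0,0,0,0],
    [-0.0045,0,0,0,0,0],
    [-0.006,0,0,0,0,0],
    [-0.006,0,0,0,0,0]
  ]
}}

```text
t: 17.77
position: [0.5416, -0.0637, 0.0989]
ee_rot: [-2.246, -1.978, -0.24]
force: [-0.2, 7.2, 3.6]
finger_gap: -0.0001
gripper_force: 3.8
```

Run:
```python
from h import *
s=arm.sense();print(s["t"],cur(),s["force"],-s["force"]@D)
```

```text
17.775 [71.6  0.1 21.2] [-0.18199921  7.18228401  3.60433355] 7.694028879007757
```

About 4 mm of give at 7.7 N. Backing off upslope, then lifting.

{"op": "apply_moves", "data": {
  "plan": [
    [0.003,0,0,0,0,0],
    [0.006,0,0,0,0,0],
    [0.01,0,0,0,0,0],
    [0.02,0,0,0,0,0],
    [0.05,0,0,0,0,0],
    [0.1,0,-0.03,0,0,0],
    [0.12,0,-0.15,0,0,0],
    [0.14,0,-0.28,0,0,0],
    [0.14,0,-0.35,0,0,0],
    [0.14,0,-0.35,0,0,0]
  ]
}}

```text
t: 19.02
position: [0.5458, -0.0391, 0.2507]
ee_rot: [-2.251, -1.981, -0.242]
force: [0.3, 0.1, -0.5]
finger_gap: 0.0
gripper_force: 0.0
```

Run:
```python
from h import *
s=arm.sense();print(s["t"],cur(),s["force"])
a=cv2.resize(arm.grab_frame("scene")[205:275,140:250],(770,490),interpolation=cv2.INTER_CUBIC); save(0,"p8.png",a)
```

```text
19.025 [ 15.7   1.2 164.5] [ 0.30777486  0.06116367 -0.4807909 ]
```

View pics/p8.png

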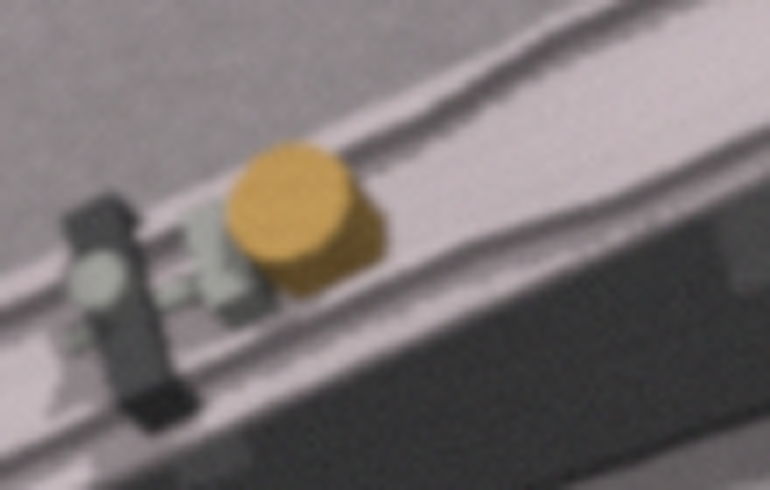

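p8: the blank at (290,203) sits flat against the shoe. The shoe's far corner has moved from (200,205) to about (186,212), roughly 4 mm, and the arm is clear.

```bash
python3 -c "
from workcell import arm
print(arm.close_job())"
```

```text
the job is handed in; nothing more can be done
None
```

The job is handed in at about 19 s. The brass blank lies flat in the chute against the stop shoe, which has given about 4 mm (estimated from arm travel and the image), pushed with about 8 N. The arm is clear and nothing else on the bench was touched.

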